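Scrub the blue tumbler with the bottle brush

TASK

Take the bottle brush out of its drip stand and scrub the inside of the blue tumbler with at least three full strokes, each right down to the bottom and back up until the bristles come to the rim. Work gently, without ramming the bottom: the tumbler must stay standing on the counter about where it is. Then put the brush back in its stand with the collar sitting flat on the rim, and leave the stand, the white tumbler and everything else where they are.

Things in the scene. Friction and masses are not known exactly. Their poses are not given: they have to be found in the camera images.
- brush: Bottle brush, 200 mm long, 0.15 kg, hanging upright in the drip stand, handle up. Origin: the lowest point of its tip; z runs up the brush to the handle; it is round, so its yaw does not matter. From the tip up: tip ball 18 mm across, bristle head 9 to 65 mm, thin steel stem, black collar 106 to 120 mm, round wooden handle 22 mm across from 120 to 200 mm.
- brush_grip (a point): Point on the brush's axis in the handle, 164 mm above the tip, a good place to grip it from above with the fingers level either side; 36 mm of handle stand above it, 44 mm down to the collar.
- brush_bristles (a point): Middle of the white bristle head (yellow at both ends), on the axis 37 mm above the tip. The head is 70 mm across and 56 mm long, of six springy sectors with rounded lower and upper ends; each gives up to 10 mm inwards at about 0.11 N per mm.
- brush_collar (a point): On the brush's axis, 114 mm above the tip, at the underside of the collar disc (96 mm across, 6 mm thick). Below the disc is a plug 74 mm across and 8 mm deep with a chamfered foot.
- stand: White glazed drip stand, a round open canister, 92 mm outside (foot 100 mm), 84 mm inside, 124 mm high, inner floor at 6 mm, 0.9 kg, loose on the counter. Origin: centre of its underside; z up. The seated brush hangs with its collar disc flat on the rim, its tip 10 mm above the stand's underside; the plug has 5 mm of play all round.
- tumbler: The blue ceramic tumbler to be scrubbed, an open cup 95 mm high, 74 mm across outside at the rim (71 mm at the foot), 66 mm inside at the rim and 63 mm at the floor; inner floor 6 mm above its underside; 0.3 to 0.5 kg, loose, standing upright. Origin: centre of its underside; z up.
- tumbler_rim (a point): Centre of the blue tumbler's mouth, 95 mm above its underside. The bristles press lightly on the wall all round. With the brush's tip on the inner floor the collar is still 17 mm above the rim; the bristles come to the rim when the tip is about 30 mm above the underside.
- white_tumbler: A second tumbler of the same size in white, clean, not to be touched. Origin: centre of its underside.
- toothbrush: Green toothbrush lying on the counter, 172 mm long, a bystander. Origin: on the counter below the middle of it.
- toothpaste: White and red toothpaste tube standing on its cap, 145 mm high, a bystander. Origin: centre of its underside.
- soap_dish: Blue soap dish with a bar of soap, 85 by 125 by 30 mm, a bystander. Origin: centre of its underside.
- nail_brush: Wooden nail brush, 36 by 92 by 29 mm, lying bristles down, a bystander. Origin: centre of its underside.
- shampoo: Orange shampoo bottle, 62 mm in diameter, 175 mm high, a bystander. Origin: centre of its underside.
- cotton_jar: Clear jar with a wooden lid, 84 mm in diameter, 75 mm high, a bystander. Origin: centre of its underside.
- soap_pump: Amber soap dispenser with a black pump, 68 mm in diameter, 176 mm high, a bystander. Origin: centre of its underside.
Mind the look-alikes: they are no part of the job. Leave any green look-alike of the stand alone.

How it is judged:
By the outcome, as a careful person would: the job done as asked, in the order asked, and still so for the second after the job is handed in, with the robot touching nothing.
It also fails if it takes over 58 s, if anything falls off the work surface, if the arm or the gripper's body presses on something with over 40 N, if the wrist force passes 120 N, or if a joint passes its speed limit or range.

ROBOT

A 6-joint arm with a two-finger parallel gripper is mounted at the origin on the work surface. World frame = base frame: x ahead of the robot, y to its left, z up, the work surface at z = 0. Lengths are in m, angles in rad, forces in N, time in s.
With the tool pointing down it reaches from about 0.35 to 0.775 m from the base axis. Payload 7.3 kg.
Tool frame: the origin (TCP) lies between the finger pads; the fingertips stand 8 mm ahead of it and the grasp point (between the pads) lies 11 mm behind it (robot.nose_length is the distance from the TCP to the fingertips, in m); z points along the fingers, y is the line along which they close (so a half turn about z gives the same grasp; the last joint's range is limited). The gripper opens to 92 mm and grips with 3 to 60 N. Pads are 19 mm wide; open, the fingers measure 130 mm over their backs; the gripper's body (75 mm by 190 mm) begins 47 mm behind the grasp point.
Start: joints at [-1.285, 0.342, 1.524, -0, 1.275, -0.146], TCP at [0.22, -0.477, 0.235] pointing down, gripper open.
Joint ranges: [-2.53, 2.53], [-0.77, 2.02], [0.04, 2.7], [-1, 4.14], [0.28, 2.66], [-3.11, 3.11]. Speed limits (rad/s): [2.57, 2.57, 3.14, 3.14, 3.14, 3.14].

INTERFACE

Orientations are given as [roll, pitch, yaw] about the fixed x, y, z axes, in that order (R = Rz(yaw) Ry(pitch) Rx(roll)).
In Python, from cell import robot gives the robot as it stands. The module is installed in compiled form; this text tells all that it offers.
- The arm moves only by the shell command python3 -m jog 'ROWS' [FORCE]. ROWS is JSON, a list that holds one entry, the list of rows, each a list of 5 numbers: the gripper's target within -1 to 1 (fully open at 1, half-way at 0, shut at -1), then the shift along the tool's x, y, z in m, then the turn about the tool's z in rad. A call has 1 to 5 rows; each row is the pose to reach, as a shift and turn from the pose commanded when the call began, along the tool's axes at that moment; what a row does not reach only later rows make up. A row lasts 1/12 s, in which the tool goes at most 41.7 mm and 7.16 degrees, less where a joint would pass 70% of its speed; a pose out of reach is approached as far as the arm can. A call with a gripper value outside its range is refused whole. The fingers move at their own pace and stop on an object; FORCE is the grip in N (left out, the last holds). Time passes only in rows, so rows that repeat a pose let the fingers close. It gives the time, the measured TCP pose, the force, the opening and the grip force at its end, in the units of the state.
- robot.observe(): the state, without advancing time (a new reading comes with each control period).
- robot.read_camera(name): name is "scene" or "top" or "wrist"; returns the picture (384x512x3 uint8, red, green, blue); there is no depth.
- robot.camera_model(name): a dict with "camera_matrix" (3x3 intrinsics, pixels), "position" and "attitude" of the camera in the world; the wrist camera has in their place "mount" (4x4, takes a point from camera to tool coordinates, whose origin is the TCP and whose axes are the flange's). Camera axes: x right, y down, z forward; pixel columns grow to the right and rows downward; lengths in m; the calibration is good to about 2 mm. A picture is of the moment at which its call begins: read the wrist's pose just before it. camera_model takes no time and is no camera call.
- robot.hand_in(): hands the job in; it is judged then, once.
The state is a dict: "time": time; "qpos": joint angles; "qvel": joint speeds; "joint_efforts": joint torques, N m; "tool_pos": TCP position; "tool_rot": TCP orientation; "contact_force": force on the tool from outside, world axes, zero at the start; "torque": the same for the moment, N m; "opening": finger opening in m; "grip_force": force on a finger pad.
Only numpy, scipy, OpenCV 4.12 (cv2) and the standard library are available. Lean on these libraries where they do the work, as an engineer would, in place of code of your own. Each camera call takes 0.05 s, during which the arm holds its last target. There are 200 camera calls.

## Working session

There is one attempt and no reset: what is moved stays moved. The work goes in short steps, Python scripts to look and compute and a shell command to move; the robot and the scene stay as the last step left them, time stands still between calls to the robot, and variables do not carry over. Pictures are saved under pics/ and viewed, at most 13 in all, crops included, and the job is handed in when it is done.

```bash
mkdir -p pics; cat > h.py <<'E'
import numpy as np, cv2
from scipy.spatial.transform import Rotation as R
from cell import robot
def snap(n):
    o=robot.observe(); return robot.read_camera(n),o
def cam(n,o=None):
    m=robot.camera_model(n); K=np.array(m["camera_matrix"])
    if "mount" in m:
        T=np.array(m["mount"]); Rt=R.from_euler('xyz',o["tool_rot"]).as_matrix()
        return K,Rt@T[:3,:3],Rt@T[:3,3]+np.array(o["tool_pos"])
    a=np.array(m["attitude"]); 
    A=a if a.shape==(3,3) else R.from_euler('xyz',a).as_matrix()
    return K,A,np.array(m["position"])
def ray(c,u,v):
    K,A,p=c; d=A@np.linalg.solve(K,[u,v,1.]); return p,d
def onz(c,u,v,z):
    p,d=ray(c,u,v); return p+d*(z-p[2])/d[2]
def proj(c,X):
    K,A,p=c; q=K@(A.T@(np.array(X)-p)); return q[:2]/q[2]
def tri(rs):
    M=np.zeros((3,3));b=np.zeros(3)
    for p,d in rs:
        d=d/np.linalg.norm(d);P=np.eye(3)-np.outer(d,d);M+=P;b+=P@p
    return np.linalg.solve(M,b)
def save(im,f): cv2.imwrite('pics/'+f,cv2.cvtColor(im,cv2.COLOR_RGB2BGR))
E
python3 - <<'E'
from h import *
s,o=snap("scene");t,o=snap("top")
cv2.imwrite('pics/a_raw_scene.png',s[:,:,::-1]);cv2.imwrite('pics/a_raw_top.png',t[:,:,::-1])
print(robot.camera_model("top"),robot.camera_model("scene"),robot.camera_model("wrist"),o,robot.nose_length)
E
```

```text
{'camera_matrix': array([[419.18590001,   0.        , 253.04877964],
       [  0.        , 419.18590001, 185.92363262],
       [  0.        ,   0.        ,   1.        ]]), 'position': array([0.33090603, 0.03022575, 1.31856457]), 'attitude': array([-2.9878739 , -0.01268289, -1.54868232])} {'camera_matrix': array([[497.07138688,   0.        , 253.05905027],
       [  0.        , 497.07138688, 189.16426138],
       [  0.        ,   0.        ,   1.        ]]), 'position': array([ 1.42606129, -0.46089214,  1.3511211 ]), 'attitude': array([-2.44618705,  0.00465046,  1.07079429])} {'camera_matrix': array([[272.05009446,   0.        , 255.77850482],
       [  0.        , 272.05009446, 187.88414595],
       [  0.        ,   0.        ,   1.        ]]), 'mount': array([[-7.49456030e-04, -9.66416831e-01, -2.56978496e-01,
         6.92897367e-02],
       [ 9.99998971e-01, -4.10008064e-04, -1.37449853e-03,
        -3.83898072e-04],
       [ 1.22297526e-03, -2.56979262e-01,  9.66416144e-01,
        -1.49978087e-01],
       [ 0.00000000e+00,  0.00000000e+00,  0.00000000e+00,
         1.00000000e+00]])} {'time': 0.05, 'qpos': array([-1.28500140e+00,  3.42730632e-01,  1.52495245e+00,  6.44626175e-06,
        1.27537761e+00, -1.46024609e-01]), 'qvel': array([-0.00052169,  0.00081016, -0.00215866, -0.00029942,  0.00072861,
       -0.00064847]), 'joint_efforts': array([ 2.14113861e-03, -4.32423449e+01, -2.44994599e+01,  7.21224281e-02,
        5.24313049e-02, -5.38779943e-05]), 'tool_pos': array([ 0.21963311, -0.47645537,  0.23406337]), 'tool_rot': array([-3.14014113e+00, -2.19708055e-04,  4.31817498e-01]), 'contact_force': array([0.00454698, 0.69752593, 0.15491823]), 'torque': array([ 0.00539128, -0.01269886, -0.00816925]), 'grip_force': 0.0, 'opening': 0.09190592718117774} 0.008
```

View pics/a_raw_scene.png

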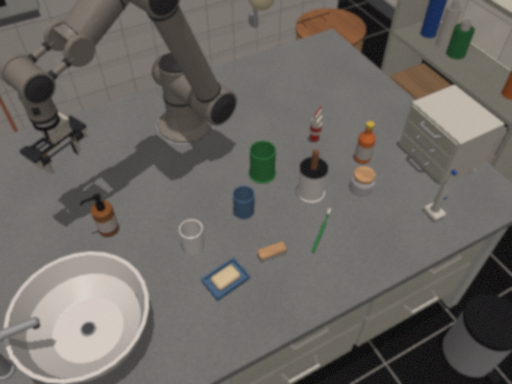

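View pics/a_raw_top.png

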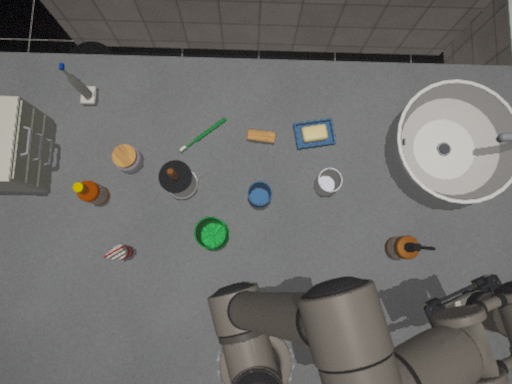

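Scene shows the brush in the white stand (collar about (313,168)), blue tumbler (244,202), green look-alike (263,162). Top view: collar (175,177), blue tumbler (260,195), white tumbler (329,182).

```bash
python3 - <<'E'
from h import *
s=cv2.imread('pics/a_raw_scene.png');t=cv2.imread('pics/a_raw_top.png')
cs,ct=cam("scene"),cam("top")
def blob(im,roi,f,nm):
    x0,y0,x1,y1=roi;h=cv2.cvtColor(im,cv2.COLOR_BGR2HSV)[y0:y1,x0:x1].astype(int)
    m=f(h[...,0],h[...,1],h[...,2]).astype(np.uint8)
    n,l,st,c=cv2.connectedComponentsWithStats(m);i=1+np.argmax(st[1:,4])
    p=cv2.findContours((l==i).astype(np.uint8),0,1)[0][0]
    e=cv2.fitEllipse(cv2.convexHull(p)+np.array([x0,y0]))
    print(nm,st[i,:2]+[x0,y0],st[i,2:],c[i]+[x0,y0],e);return st[i],e
blk=lambda h,s,v:(v<55)
wood=lambda h,s,v:(h<20)&(s>90)&(v>60)
blue=lambda h,s,v:(h>95)&(h<125)&(s>90)
a=blob(s,(290,140,340,200),blk,'collar s')[1][0];b=blob(t,(150,150,205,205),blk,'collar t')[1][0]
print(tri([ray(cs,*a),ray(ct,*b)]))
blob(s,(295,140,335,180),wood,'h s');blob(t,(150,150,205,205),wood,'h t')
blob(s,(225,175,262,225),blue,'tum s');b=blob(t,(240,175,280,215),blue,'tum t')[1][0]
print([onz(ct,*b,z) for z in(.08,.095)])
z=lambda i,x,y,w:cv2.resize(i[y:y+w*3//4,x:x+w],(400,300),interpolation=2)
cv2.imwrite('pics/b.png',np.vstack([np.hstack([z(s,280,140,80),z(t,140,150,80)]),np.hstack([z(s,210,175,72),z(t,225,168,72)])]))
E
```

```text
collar s [301 158] [ 26  20 359] [313.3091922 168.3816156] ((313.4114074707031, 167.56163024902344), (19.776906967163086, 27.177139282226562), 95.99732208251953)
collar t [159 161] [ 32  31 529] [174.54820416 176.57844991] ((174.748291015625, 176.2686309814453), (30.715173721313477, 31.591867446899414), 96.5171890258789)
[0.53922383 0.246125   0.12368059]
h s [311 150] [  8  19 104] [314.64423077 159.25      ] ((314.66876220703125, 159.24717712402344), (6.729249954223633, 20.839458465576172), 7.643720626831055)
h t [166 168] [12 11 86] [171.79069767 173.01162791] ((171.6591033935547, 172.9784698486328), (7.752432346343994, 13.473716735839844), 133.482177734375)
tum s [234 187] [ 19  30 482] [243.32157676 201.35062241] ((243.53770446777344, 201.4659423828125), (21.257604598999023, 30.963809967041016), 177.73155212402344)
tum t [248 181] [ 24  26 448] [259.11160714 194.05133929] ((259.2149658203125, 193.65740966796875), (23.590208053588867, 25.57491683959961), 15.74346923828125)
[array([ 5.00235860e-01, -1.37266712e-04,  8.00000000e-02]), array([4.98185142e-01, 2.30453537e-04, 9.50000000e-02])]
```

View pics/b.png

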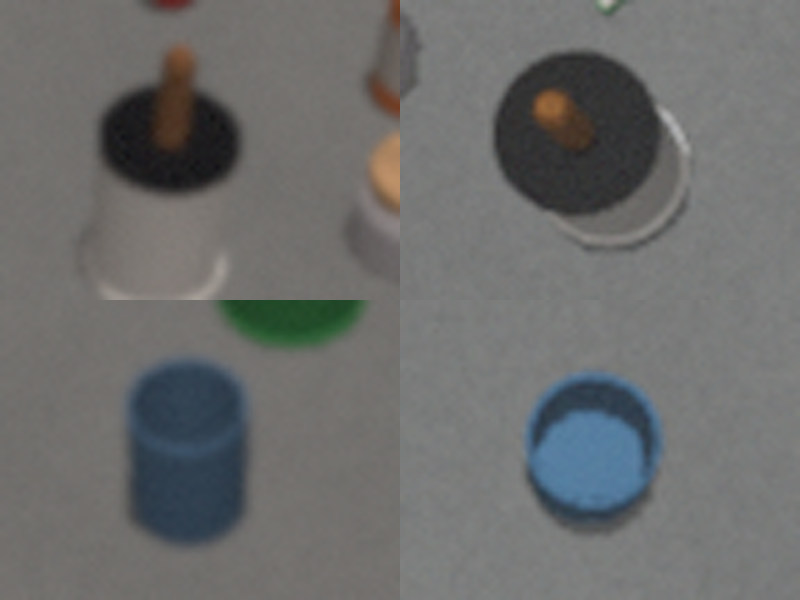

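Crops: collar black disc with the handle leaning by perspective only; blue tumbler's rim is clear in both. Estimates are brush (0.539, 0.246) and tumbler (0.498, 0.0). Moving over the tumbler for a close look.

```bash
python3 -m jog '[[[1,0,0,-0.04,0],[1,0,0,-0.08,0],[1,0,0,-0.12,0]]]'
python3 -m jog '[[[1,0.033,-0.015,0,0],[1,0.065,-0.03,0,0],[1,0.098,-0.045,0,0],[1,0.13,-0.06,0,0]]]'
python3 -m jog '[[[1,0.033,-0.015,0,0],[1,0.065,-0.03,0,0],[1,0.098,-0.045,0,0],[1,0.13,-0.06,0,0]]]'
python3 -m jog '[[[1,0.033,-0.015,0,0],[1,0.065,-0.03,0,0],[1,0.098,-0.045,0,0],[1,0.13,-0.06,0,0]]]'
python3 -m jog '[[[1,0.01,-0.035,0,0],[1,0.02,-0.07,0,0],[1,0.03,-0.105,0,0],[1,0.036,-0.126,0,0],[1,0.036,-0.126,0,0]]]'
python3 - <<'E'
from h import *
w,o=snap("wrist");print(o["tool_pos"],o["tool_rot"],o["time"],proj(cam("wrist",o),[.498,0,.095]));save(w,'c.png');np.save('c.npy',np.r_[o["tool_pos"],o["tool_rot"]])
E
```

```text
time: 0.35
tool_pos: [0.2196, -0.4762, 0.3555]
tool_rot: [-3.139, -0.0, 0.432]
contact_force: [0.8, -0.7, 0.1]
opening: 0.092
grip_force: 0.0
time: 0.68
tool_pos: [0.3133, -0.3666, 0.3545]
tool_rot: [-3.141, -0.0, 0.431]
contact_force: [0.5, -0.2, -0.2]
opening: 0.0917
grip_force: 0.0
time: 1.02
tool_pos: [0.4064, -0.2573, 0.3545]
tool_rot: [-3.141, 0.0, 0.432]
contact_force: [0.5, -0.5, 0.3]
opening: 0.0917
grip_force: 0.0
time: 1.35
tool_pos: [0.4994, -0.1484, 0.3544]
tool_rot: [-3.141, 0.0, 0.432]
contact_force: [0.6, -0.5, 0.1]
opening: 0.0917
grip_force: 0.0
time: 1.77
tool_pos: [0.4776, -0.0168, 0.3548]
tool_rot: [-3.14, -0.0, 0.436]
contact_force: [0.4, 0.5, 0.6]
opening: 0.0919
grip_force: 0.0
[ 0.47764118 -0.01682458  0.35479672] [-3.14009979e+00 -2.74144767e-04  4.36296834e-01] 1.7667 [252.21131664 145.82071192]
```

View pics/c.png

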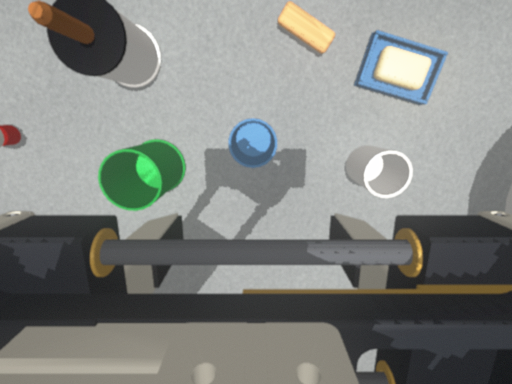

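Wrist view: tumbler rim centred about (253,142), brush collar about (87,35), green look-alike (140,172). Moving over near the brush.

```bash
python3 -m jog '[[[1,0.018,-0.036,0,0],[1,0.035,-0.072,0,0],[1,0.05,-0.107,0,0]]]'
python3 -m jog '[[[1,0.018,-0.036,0,0],[1,0.035,-0.072,0,0],[1,0.05,-0.106,0,0],[1,0.05,-0.106,0,0]]]'
python3 - <<'E'
from h import *
w,o=snap("wrist");print(o["tool_pos"],o["tool_rot"],o["time"]);save(w,'d.png');np.save('d.npy',np.r_[o["tool_pos"],o["tool_rot"]])
cd=cam("wrist",o);print(proj(cd,[.539,.246,.13]),proj(cd,[.539,.246,.21]))
p=np.load('c.npy');cc=cam("wrist",dict(tool_pos=p[:3],tool_rot=p[3:]));ct=cam("top");cs=cam("scene")
def mask(im,roi,f):
    x0,y0,x1,y1=roi;h=cv2.cvtColor(im,cv2.COLOR_BGR2HSV)[y0:y1,x0:x1].astype(int)
    m=f(h[...,0],h[...,1],h[...,2]).astype(np.uint8);n,l,st,c=cv2.connectedComponentsWithStats(m);i=1+np.argmax(st[1:,4])
    q=cv2.convexHull(cv2.findContours((l==i).astype(np.uint8),0,1)[0][0])+np.array([x0,y0]);e=cv2.fitEllipse(q);print(st[i],e);return e[0]
blue=lambda h,s,v:(h>95)&(h<125)&(s>70)&(v>75)
c=cv2.imread('pics/c.png')
e=mask(c,(220,110,290,180),blue);print('tumbler wrist',onz(cc,*e,.095),'tri',tri([ray(cc,*e),ray(ct,260,193.2),ray(cs,243.8,194.6)]),'top',onz(ct,260,193.2,.095),'scene',onz(cs,243.8,194.6,.095))
d=w[:,:,::-1].copy();blk=lambda h,s,v:v<50
e=mask(d,(130,0,420,200),blk);print('collar',onz(cd,*e,.130),'tri',tri([ray(cd,*e),ray(ct,174.75,176.27)]))
wood=lambda h,s,v:(h<20)&(s>90)&(v>60)
mask(d,(130,0,420,200),wood)
E
```

```text
time: 2.07
tool_pos: [0.4796, 0.0975, 0.3543]
tool_rot: [3.141, 0.001, 0.429]
contact_force: [0.5, -0.2, 0.2]
opening: 0.0916
grip_force: 0.0
time: 2.4
tool_pos: [0.48, 0.2193, 0.3538]
tool_rot: [-3.139, 0.0, 0.436]
contact_force: [-1.2, -0.2, 0.4]
opening: 0.0917
grip_force: 0.0
[0.48003555 0.2193256  0.35379017] [-3.13934754e+00  3.40697592e-04  4.36350075e-01] 2.4
[257.34857423 119.04107481] [257.50945166 120.01641667]
[   9    9   48   49 1867] ((252.44728088378906, 142.58876037597656), (48.28196334838867, 48.949100494384766), 153.8233184814453)
tumbler wrist [0.50250229 0.00168914 0.095     ] tri [5.01669555e-01 4.81351588e-04 8.59323722e-02] top [ 0.49960007 -0.00205574  0.095     ] scene [ 0.50906313 -0.00100376  0.095     ]Traceback (most recent call last):
  File "<stdin>", line 13, in <module>
  File "<stdin>", line 7, in mask
    return _wrapfunc(a, 'argmax', axis=axis, out=out, **kwds)
    return bound(*args, **kwds)
ValueError: attempt to get argmax of an empty sequence
```

View pics/d.png

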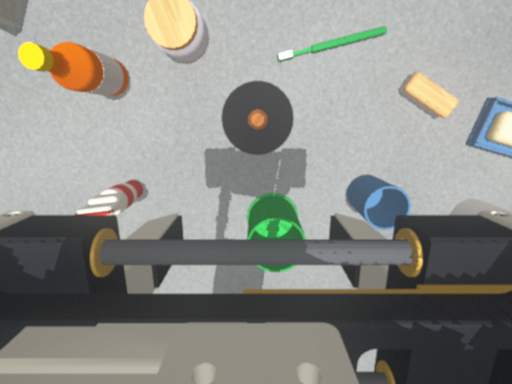

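Brush seen straight from above: handle centre ~(258,119), collar ~(258,117), matching the estimate to about a pixel. One quick refinement for brush height and position, then descend.

```bash
python3 - <<'E'
from h import *
p=np.load('d.npy');cd=cam("wrist",dict(tool_pos=p[:3],tool_rot=p[3:]));ct=cam("top");cs=cam("scene")
g=cv2.imread('pics/d.png');h=cv2.cvtColor(g,cv2.COLOR_BGR2HSV)
def ell(m):
    m=m.astype(np.uint8);n,l,st,c=cv2.connectedComponentsWithStats(m);i=1+np.argmax(st[1:,4])
    return cv2.fitEllipse(cv2.convexHull(cv2.findContours((l==i).astype(np.uint8),0,1)[0][0]))
r=np.zeros(g.shape[:2],bool);r[70:165,215:300]=1
c=ell(r&(h[...,2]<80));r[:]=0;r[95:145,235:285]=1;w=ell(r&(h[...,1]>90)&(h[...,0]<20)&(h[...,2]>60))
print(c,w)
print('collar tri',tri([ray(cd,*c[0]),ray(ct,174.75,176.27),ray(cs,313.4,167.6)]),onz(cd,*c[0],.13))
ht=[ray(cd,*w[0]),ray(ct,169.8,170.8),ray(cs,315.6,151.5)]
print('handle top tri',tri(ht),onz(cd,*w[0],.2))
o=robot.observe();Rt=R.from_euler('xyz',o["tool_rot"]).as_matrix();print(o["tool_pos"],Rt.T@(np.r_[onz(cd,*w[0],.2)[:2],.163]-o["tool_pos"]))
E
```

```text
((256.3989562988281, 128.13124084472656), (48.38178253173828, 64.3670883178711), 97.67668151855469) ((257.25592041015625, 119.12999725341797), (19.579322814941406, 20.40007781982422), 3.4982762336730957)
collar tri [0.53493917 0.24498121 0.123382  ] [0.5277375  0.24214565 0.13      ]
handle top tri [0.53995201 0.24626177 0.20102831] [0.5395963  0.24655211 0.2       ]
[0.48032885 0.21665574 0.35379798] [ 0.06657538 -0.00205394  0.19071914]
```

```bash
python3 -m jog '[[[1,0.034,-0.001,0.03,0],[1,0.066,-0.002,0.06,0],[1,0.066,-0.002,0.09,0],[1,0.066,-0.002,0.09,0]]]'
python3 - <<'E'
from h import *
w,o=snap("wrist");print(o["tool_pos"],o["tool_rot"],o["time"]);c=cam("wrist",o);save(w,'e.png')
Rt=R.from_euler('xyz',o["tool_rot"]).as_matrix();print(Rt.T@(np.array([.5396,.2465,.163])-o["tool_pos"]),proj(c,[.5396,.2465,.21]))
E
python3 -m jog '[[[1,0,0,0.03,0],[1,0,0,0.06,0],[1,0,0,0.09,0],[1,0,0,0.1,0],[1,0,0,0.1,0]]]'
```

```text
time: 2.78
tool_pos: [0.5382, 0.2417, 0.2567]
tool_rot: [-3.141, 0.014, 0.43]
contact_force: [-0.7, 0.1, -1.3]
opening: 0.0918
grip_force: 0.0
[0.53820913 0.24168067 0.25674182] [-3.14052257  0.01358203  0.42994311] 2.7833
[ 0.00454593 -0.00370072  0.09369273] [251.73321974 204.51095815]
time: 3.25
tool_pos: [0.5388, 0.2429, 0.1644]
tool_rot: [-3.142, 0.003, 0.431]
contact_force: [-0.8, -0.8, 0.9]
opening: 0.0919
grip_force: 0.0
```

View pics/e.png

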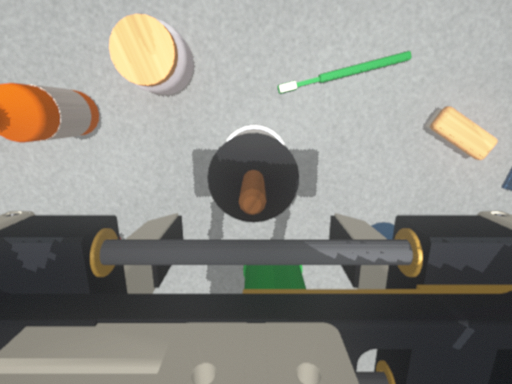

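Handle top at ~(253,202), 1–2 px from prediction. Small correction and grip.

```bash
python3 -m jog '[[[1,0.002,-0.003,0.001,0],[1,0.002,-0.003,0.001,0]]]' 40
python3 -m jog '[[[-1,0,0,0,0],[-1,0,0,0,0],[-1,0,0,0,0],[-1,0,0,0,0],[-1,0,0,0,0]]]' 40
python3 -m jog '[[[-1,0,0,0,0],[-1,0,0,0,0],[-1,0,0,0,0]]]' 40
```

```text
time: 3.42
tool_pos: [0.5414, 0.2482, 0.1666]
tool_rot: [3.141, -0.005, 0.432]
contact_force: [0.3, 1.2, -0.5]
opening: 0.0919
grip_force: 0.0
time: 3.83
tool_pos: [0.54, 0.2477, 0.164]
tool_rot: [3.141, -0.0, 0.432]
contact_force: [0.5, 0.6, -0.8]
opening: 0.0629
grip_force: 0.0
time: 4.08
tool_pos: [0.5399, 0.2476, 0.1636]
tool_rot: [3.142, 0.0, 0.432]
contact_force: [-0.5, -0.8, -0.5]
opening: 0.0434
grip_force: 0.0
```

```bash
python3 -m jog '[[[-1,0,0,0,0],[-1,0,0,0,0],[-1,0,0,0,0],[-1,0,0,0,0],[-1,0,0,0,0]]]' 40
python3 -m jog '[[[-1,0,0,-0.02,0],[-1,0,0,-0.04,0],[-1,0,0,-0.06,0],[-1,0,0,-0.08,0]]]'
python3 -m jog '[[[-1,0,0,-0.02,0],[-1,0,0,-0.04,0],[-1,0,0,-0.05,0],[-1,0,0,-0.05,0]]]'
python3 -m jog '[[[-1,0,0,-0.02,0],[-1,0,0,-0.02,0]]]'
```

```text
time: 4.5
tool_pos: [0.54, 0.2476, 0.1637]
tool_rot: [3.141, -0.0, 0.432]
contact_force: [0.0, -0.0, 0.1]
opening: 0.0215
grip_force: 40.0
time: 4.83
tool_pos: [0.5396, 0.2476, 0.2442]
tool_rot: [-3.141, 0.001, 0.432]
contact_force: [-0.0, -0.4, -1.0]
opening: 0.0214
grip_force: 40.0
time: 5.17
tool_pos: [0.5407, 0.248, 0.296]
tool_rot: [3.141, -0.004, 0.432]
contact_force: [0.1, -0.8, -1.2]
opening: 0.0213
grip_force: 40.0
time: 5.33
tool_pos: [0.5405, 0.2479, 0.3151]
tool_rot: [3.141, -0.003, 0.432]
contact_force: [0.6, -0.3, 0.2]
opening: 0.0212
grip_force: 40.0
```

```bash
python3 -m jog '[[[-1,-0.02,0.03,0,0],[-1,-0.04,0.06,0,0],[-1,-0.06,0.09,0,0],[-1,-0.08,0.12,0,0]]]'
python3 -m jog '[[[-1,-0.02,0.03,0,0],[-1,-0.04,0.06,0,0],[-1,-0.059,0.088,0,0],[-1,-0.059,0.088,0,0],[-1,-0.059,0.088,0,0]]]'
python3 - <<'E'
from h import *
s,o=snap("scene");t,o=snap("top");print(o["tool_pos"],o["tool_rot"])
z=lambda i,x,y,w:cv2.resize(i[y:y+w*3//4,x:x+w],(400,300),interpolation=2)
save(np.vstack([np.hstack([z(s,270,150,100),z(t,140,150,80)]),np.hstack([z(s,200,130,100),z(t,220,160,80)])]),'f.png')
save(s,'f_s.png');save(t,'f_t.png')
E
```

```text
time: 5.67
tool_pos: [0.5165, 0.104, 0.3117]
tool_rot: [-3.141, 0.002, 0.433]
contact_force: [1.5, -0.0, -1.2]
opening: 0.0212
grip_force: 40.0
time: 6.08
tool_pos: [0.5002, -0.0008, 0.3123]
tool_rot: [-3.141, 0.001, 0.428]
contact_force: [0.1, 0.3, -1.7]
opening: 0.0215
grip_force: 40.0
[5.00415169e-01 3.69154402e-04 3.12513281e-01] [-3.14034689e+00  1.05043049e-03  4.30085509e-01]
```

View pics/f.png

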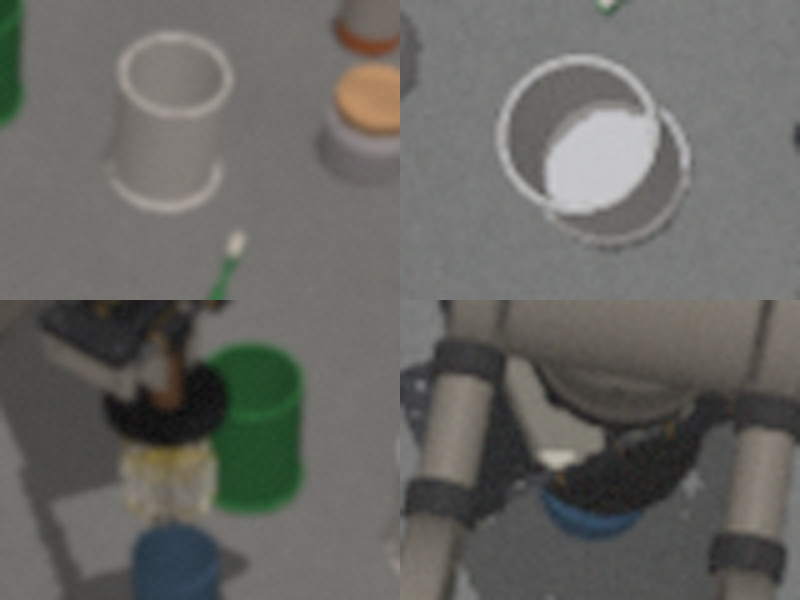

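Stand stands empty with its rim visible at scene (313.8,168.8) and top (175.6,176.6); the brush hangs upright over the tumbler. Checking alignment numerically.

```bash
python3 - <<'E'
from h import *
cs,ct=cam("scene"),cam("top")
s=cv2.imread('pics/f_s.png');h=cv2.cvtColor(s,cv2.COLOR_BGR2HSV)
for v in range(238-0,266,0+4) if False else range(243-55,243-30,4): # tumbler rows
    x=np.where((h[v,220:270,0]>95)&(h[v,220:270,0]<125)&(h[v,220:270,1]>90))[0]+220; print(v,x.min() if len(x) else 0,x.max() if len(x) else 0,end=' | ')
for v in range(170,184,3):
    x=np.where(h[v,222:262,2]>95)[0]+222; print('br',v,x.min() if len(x) else 0,x.max() if len(x) else 0,end=' | ')
print()
for X in ([.5004,.0004,.2],[.5004,.0004,.18],[.502,.001,.095],[.502,.001,.04]): print(proj(cs,X))
print('stand tri',tri([ray(cs,313.75,168.75),ray(ct,175.6,176.6)]),onz(cs,313.75,168.75,.124),onz(ct,175.6,176.6,.124),robot.observe()["tool_pos"])
E
```

```text
188 238 247 | 192 236 251 | 196 235 252 | 200 235 252 | 204 235 252 | 208 235 252 | 212 235 251 | br 170 230 253 | br 173 230 253 | br 176 227 253 | br 179 222 253 | br 182 222 261 | 
[242.25282125 171.1968526 ]
[242.38869929 175.45263742]
[243.32853988 192.90577832]
[243.65105964 203.31063012]
stand tri [0.53990417 0.24594718 0.11808296] [0.54454508 0.24426355 0.124     ] [0.53814627 0.24332659 0.124     ] [0.50058687 0.00110083 0.31271613]
```

```bash
python3 -m jog '[[[-1,0.001,0.0005,0.025,0],[-1,0.001,0.0005,0.05,0],[-1,0.001,0.0005,0.07,0],[-1,0.001,0.0005,0.07,0]]]'
python3 -m jog '[[[-1,0,0,0.008,0],[-1,0,0,0.016,0],[-1,0,0,0.024,0],[-1,0,0,0.032,0],[-1,0,0,0.04,0]]]'
python3 -m jog '[[[-1,0,0,0.008,0],[-1,0,0,0.016,0],[-1,0,0,0.024,0],[-1,0,0,0.03,0],[-1,0,0,0.03,0]]]'
python3 - <<'E'
from h import *
s,o=snap("scene");print(o["tool_pos"],o["tool_rot"],o["contact_force"])
save(cv2.resize(s[130:235,190:330],(800,600),interpolation=2),'g.png')
E
```

```text
time: 6.52
tool_pos: [0.4997, 0.0024, 0.2394]
tool_rot: [-3.137, 0.007, 0.434]
contact_force: [-0.1, -0.1, -2.6]
opening: 0.0212
grip_force: 40.0
time: 6.93
tool_pos: [0.5022, 0.0007, 0.2035]
tool_rot: [3.141, -0.001, 0.432]
contact_force: [-0.2, 0.2, -1.7]
opening: 0.0212
grip_force: 40.0
time: 7.35
tool_pos: [0.5013, 0.0006, 0.1722]
tool_rot: [-3.141, 0.002, 0.432]
contact_force: [1.1, 0.8, -3.8]
opening: 0.021
grip_force: 40.0
[0.50130994 0.00058903 0.17223085] [-3.14053315e+00  1.70111021e-03  4.31679316e-01] [ 1.07485172  0.78451334 -3.84898624]
```

View pics/g.png

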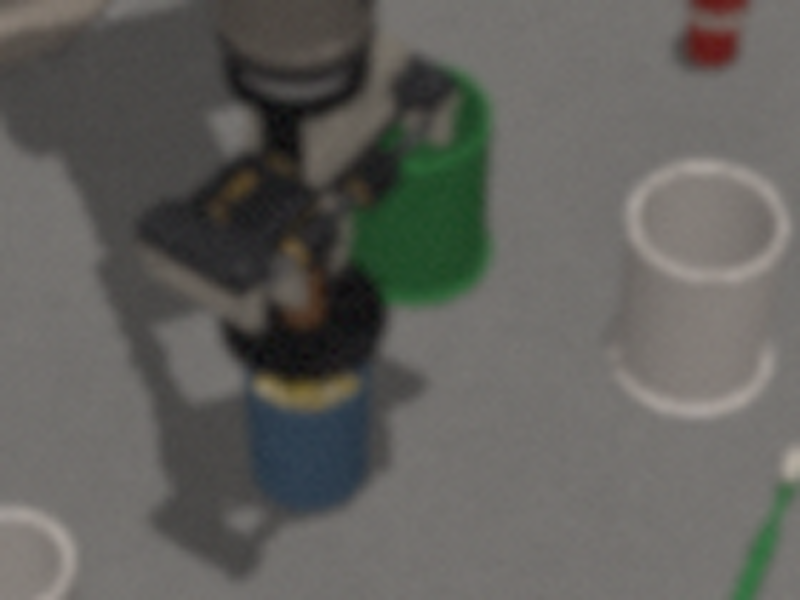

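The brush is in the tumbler, yellow upper bristles just showing at the rim (~(305,390)), tumbler standing. Easing down to the bottom.

```bash
python3 -m jog '[[[-1,0,0,0.004,0],[-1,0,0,0.008,0],[-1,0,0,0.01,0],[-1,0,0,0.01,0],[-1,0,0,0.01,0]]]'
python3 -m jog '[[[-1,0,0,0.001,0],[-1,0,0,0.0015,0],[-1,0,0,0.0015,0]]]'
```

```text
time: 7.82
tool_pos: [0.5018, 0.0006, 0.1635]
tool_rot: [-3.141, 0.0, 0.432]
contact_force: [1.1, -0.3, -1.9]
opening: 0.0215
grip_force: 40.0
time: 8.07
tool_pos: [0.5019, 0.0005, 0.1623]
tool_rot: [3.141, -0.0, 0.432]
contact_force: [-0.2, 0.9, -1.4]
opening: 0.0214
grip_force: 40.0
```

```bash
for i in 1; do python3 -m jog '[[[-1,0,0,0.001,0],[-1,0,0,0.0015,0],[-1,0,0,0.0015,0]]]'; done
python3 -m jog '[[[-1,0,0,0.0005,0],[-1,0,0,0.001,0],[-1,0,0,0.001,0],[-1,0,0,0.001,0]]]'
```

```text
time: 8.32
tool_pos: [0.5019, 0.0005, 0.1607]
tool_rot: [3.141, -0.0, 0.432]
contact_force: [0.8, 1.1, -0.2]
opening: 0.0212
grip_force: 40.0
time: 8.65
tool_pos: [0.5018, 0.0006, 0.1596]
tool_rot: [3.142, 0.0, 0.432]
contact_force: [0.1, 0.4, -2.0]
opening: 0.0212
grip_force: 40.0
```

```bash
python3 -m jog '[[[-1,0,0,0.0005,0],[-1,0,0,0.001,0],[-1,0,0,0.001,0],[-1,0,0,0.001,0]]]'
python3 -m jog '[[[-1,0,0,0.0005,0],[-1,0,0,0.001,0],[-1,0,0,0.001,0],[-1,0,0,0.001,0]]]'
```

```text
time: 8.98
tool_pos: [0.5021, 0.0005, 0.1592]
tool_rot: [3.141, -0.001, 0.432]
contact_force: [-1.0, -0.4, 4.9]
opening: 0.0212
grip_force: 40.0
time: 9.32
tool_pos: [0.5025, 0.0005, 0.159]
tool_rot: [3.14, -0.002, 0.432]
contact_force: [-1.0, -0.4, 11.0]
opening: 0.0213
grip_force: 40.0
```

Contact at TCP z ≈ 0.1593, as expected for the floor. Now the strokes.

```bash

python3 -m jog '[[[-1,0,0,-0.008,0],[-1,0,0,-0.016,0],[-1,0,0,-0.025,0],[-1,0,0,-0.034,0],[-1,0,0,-0.034,0]]]'
python3 -m jog '[[[-1,0,0,0.008,0],[-1,0,0,0.016,0],[-1,0,0,0.024,0],[-1,0,0,0.03,0],[-1,0,0,0.032,0]]]'
python3 -m jog '[[[-1,0,0,0.0007,0],[-1,0,0,0.0007,0],[-1,0,0,0.0007,0]]]'
python3 -m jog '[[[-1,0,0,-0.008,0],[-1,0,0,-0.016,0],[-1,0,0,-0.025,0],[-1,0,0,-0.0327,0],[-1,0,0,-0.0327,0]]]'
```

```text
time: 9.73
tool_pos: [0.5027, 0.0004, 0.1937]
tool_rot: [3.14, -0.002, 0.432]
contact_force: [-0.0, 0.3, -1.1]
opening: 0.0211
grip_force: 40.0
time: 10.15
tool_pos: [0.502, 0.0006, 0.159]
tool_rot: [-3.141, 0.0, 0.432]
contact_force: [-2.1, 0.6, 14.4]
opening: 0.0212
grip_force: 40.0
time: 10.4
tool_pos: [0.5019, 0.0006, 0.1591]
tool_rot: [3.142, -0.0, 0.432]
contact_force: [-1.3, 1.1, 6.9]
opening: 0.0214
grip_force: 40.0
time: 10.82
tool_pos: [0.5026, 0.0005, 0.1936]
tool_rot: [3.14, -0.002, 0.432]
contact_force: [0.6, 0.4, -0.6]
opening: 0.0213
grip_force: 40.0
```

```bash

python3 -m jog '[[[-1,0,0,0.007,0],[-1,0,0,0.014,0],[-1,0,0,0.021,0],[-1,0,0,0.026,0],[-1,0,0,0.029,0]]]'
python3 -m jog '[[[-1,0,0,0.0012,0],[-1,0,0,0.0022,0],[-1,0,0,0.003,0],[-1,0,0,0.003,0]]]'
python3 -m jog '[[[-1,0,0,-0.008,0],[-1,0,0,-0.016,0],[-1,0,0,-0.025,0],[-1,0,0,-0.032,0],[-1,0,0,-0.032,0]]]'
python3 -m jog '[[[-1,0,0,0.007,0],[-1,0,0,0.014,0],[-1,0,0,0.021,0],[-1,0,0,0.026,0],[-1,0,0,0.029,0]]]'
python3 -m jog '[[[-1,0,0,0.0012,0],[-1,0,0,0.0022,0],[-1,0,0,0.003,0],[-1,0,0,0.003,0]]]'
python3 -m jog '[[[-1,0,0,-0.008,0],[-1,0,0,-0.016,0],[-1,0,0,-0.025,0],[-1,0,0,-0.032,0],[-1,0,0,-0.032,0]]]'
python3 -m jog '[[[-1,0,0,0.007,0],[-1,0,0,0.014,0],[-1,0,0,0.021,0],[-1,0,0,0.026,0],[-1,0,0,0.029,0]]]'
python3 -m jog '[[[-1,0,0,0.0012,0],[-1,0,0,0.0022,0],[-1,0,0,0.003,0],[-1,0,0,0.003,0]]]'
python3 -m jog '[[[-1,0,0,-0.008,0],[-1,0,0,-0.016,0],[-1,0,0,-0.025,0],[-1,0,0,-0.032,0],[-1,0,0,-0.032,0]]]'
python3 - <<'E'
from h import *
s,o=snap("scene");print(o["tool_pos"],o["tool_rot"],o["contact_force"])
save(cv2.resize(s[130:235,190:330],(800,600),interpolation=2),'h.png')
E
```

```text
time: 11.23
tool_pos: [0.5014, 0.0006, 0.1613]
tool_rot: [-3.141, 0.001, 0.432]
contact_force: [-0.2, 0.2, 0.2]
opening: 0.0214
grip_force: 40.0
time: 11.57
tool_pos: [0.5018, 0.0005, 0.1596]
tool_rot: [3.142, 0.0, 0.432]
contact_force: [0.8, 0.9, -2.0]
opening: 0.0213
grip_force: 40.0
time: 11.98
tool_pos: [0.5027, 0.0005, 0.1939]
tool_rot: [3.14, -0.003, 0.432]
contact_force: [0.2, 0.5, -0.6]
opening: 0.0211
grip_force: 40.0
time: 12.4
tool_pos: [0.5014, 0.0006, 0.1613]
tool_rot: [-3.141, 0.001, 0.432]
contact_force: [1.0, 0.8, 0.2]
opening: 0.0215
grip_force: 40.0
time: 12.73
tool_pos: [0.5018, 0.0005, 0.1596]
tool_rot: [3.142, 0.0, 0.432]
contact_force: [0.0, 0.5, -2.1]
opening: 0.0212
grip_force: 40.0
time: 13.15
tool_pos: [0.5027, 0.0004, 0.1939]
tool_rot: [3.14, -0.003, 0.432]
contact_force: [-0.2, -0.2, 0.4]
opening: 0.0215
grip_force: 40.0
time: 13.57
tool_pos: [0.5014, 0.0006, 0.1613]
tool_rot: [-3.141, 0.001, 0.432]
contact_force: [1.3, 0.3, 0.3]
opening: 0.0212
grip_force: 40.0
time: 13.9
tool_pos: [0.5018, 0.0005, 0.1596]
tool_rot: [3.142, 0.0, 0.432]
contact_force: [0.7, -0.7, -2.1]
opening: 0.0213
grip_force: 40.0
time: 14.32
tool_pos: [0.5027, 0.0005, 0.1939]
tool_rot: [3.14, -0.003, 0.432]
contact_force: [-0.6, 0.1, -1.1]
opening: 0.0215
grip_force: 40.0
[5.02702843e-01 4.70174394e-04 1.93949976e-01] [ 3.13961176e+00 -2.88914223e-03  4.31821522e-01] [-0.58413115  0.0781119  -1.10926825]
```

View pics/h.png

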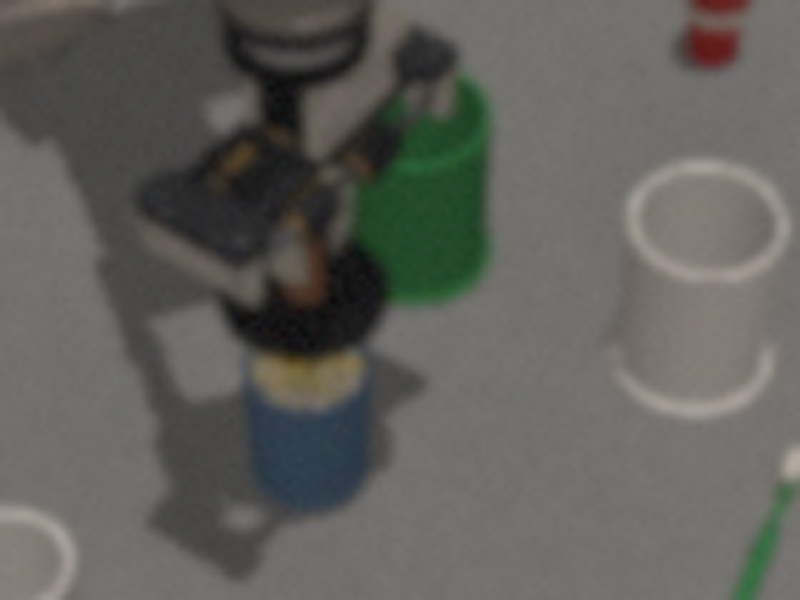

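Bristles are at the rim and the tumbler hasn't moved. The last three bottoms stopped ~0.3 mm short of contact, so with time to spare I'll do three more, 1 mm deeper.

```bash

python3 -m jog '[[[-1,0,0,0.007,0],[-1,0,0,0.014,0],[-1,0,0,0.021,0],[-1,0,0,0.026,0],[-1,0,0,0.029,0]]]'
python3 -m jog '[[[-1,0,0,0.0015,0],[-1,0,0,0.003,0],[-1,0,0,0.0038,0],[-1,0,0,0.0038,0]]]'
python3 -m jog '[[[-1,0,0,-0.008,0],[-1,0,0,-0.016,0],[-1,0,0,-0.025,0],[-1,0,0,-0.0328,0],[-1,0,0,-0.0328,0]]]'
python3 -m jog '[[[-1,0,0,0.007,0],[-1,0,0,0.014,0],[-1,0,0,0.021,0],[-1,0,0,0.026,0],[-1,0,0,0.029,0]]]'
python3 -m jog '[[[-1,0,0,0.0015,0],[-1,0,0,0.003,0],[-1,0,0,0.0038,0],[-1,0,0,0.0038,0]]]'
python3 -m jog '[[[-1,0,0,-0.008,0],[-1,0,0,-0.016,0],[-1,0,0,-0.025,0],[-1,0,0,-0.0328,0],[-1,0,0,-0.0328,0]]]'
python3 -m jog '[[[-1,0,0,0.007,0],[-1,0,0,0.014,0],[-1,0,0,0.021,0],[-1,0,0,0.026,0],[-1,0,0,0.029,0]]]'
python3 -m jog '[[[-1,0,0,0.0015,0],[-1,0,0,0.003,0],[-1,0,0,0.0038,0],[-1,0,0,0.0038,0]]]'
python3 -m jog '[[[-1,0,0,-0.008,0],[-1,0,0,-0.016,0],[-1,0,0,-0.025,0],[-1,0,0,-0.0328,0],[-1,0,0,-0.0328,0]]]'
python3 -m jog '[[[-1,0,0,-0.01,0],[-1,0,0,-0.02,0],[-1,0,0,-0.03,0],[-1,0,0,-0.04,0],[-1,0,0,-0.05,0]]]'
python3 -m jog '[[[-1,0,0,-0.025,0],[-1,0,0,-0.05,0],[-1,0,0,-0.075,0],[-1,0,0,-0.075,0],[-1,0,0,-0.075,0]]]'
```

```text
time: 14.78
tool_pos: [0.5014, 0.0006, 0.1613]
tool_rot: [-3.141, 0.001, 0.432]
contact_force: [1.0, 0.8, -0.6]
opening: 0.0212
grip_force: 40.0
time: 15.12
tool_pos: [0.502, 0.0006, 0.1593]
tool_rot: [3.141, -0.0, 0.432]
contact_force: [-0.8, 0.3, 3.8]
opening: 0.0214
grip_force: 40.0
time: 15.53
tool_pos: [0.5027, 0.0004, 0.1939]
tool_rot: [3.14, -0.003, 0.432]
contact_force: [1.1, 0.0, 0.0]
opening: 0.0212
grip_force: 40.0
time: 15.95
tool_pos: [0.5014, 0.0006, 0.1613]
tool_rot: [-3.141, 0.001, 0.432]
contact_force: [0.7, 0.2, -0.4]
opening: 0.0211
grip_force: 40.0
time: 16.28
tool_pos: [0.502, 0.0006, 0.1593]
tool_rot: [3.141, -0.0, 0.432]
contact_force: [-0.0, 0.6, 2.8]
opening: 0.0213
grip_force: 40.0
time: 16.7
tool_pos: [0.5027, 0.0005, 0.1939]
tool_rot: [3.14, -0.003, 0.432]
contact_force: [1.0, 0.5, -1.2]
opening: 0.0213
grip_force: 40.0
time: 17.12
tool_pos: [0.5014, 0.0006, 0.1613]
tool_rot: [-3.141, 0.001, 0.432]
contact_force: [1.0, 0.4, 0.5]
opening: 0.0212
grip_force: 40.0
time: 17.45
tool_pos: [0.502, 0.0006, 0.1593]
tool_rot: [3.141, -0.0, 0.432]
contact_force: [0.0, 0.3, 2.6]
opening: 0.0212
grip_force: 40.0
time: 17.87
tool_pos: [0.5027, 0.0004, 0.1939]
tool_rot: [3.14, -0.003, 0.432]
contact_force: [-0.2, 0.5, -0.3]
opening: 0.0212
grip_force: 40.0
time: 18.28
tool_pos: [0.5017, 0.0005, 0.2422]
tool_rot: [3.142, 0.0, 0.432]
contact_force: [-0.1, 0.6, -2.4]
opening: 0.021
grip_force: 40.0
time: 18.7
tool_pos: [0.5022, 0.0005, 0.3178]
tool_rot: [3.14, -0.002, 0.432]
contact_force: [0.6, -0.1, -1.7]
opening: 0.0214
grip_force: 40.0
```

```bash
python3 -m jog '[[[-1,0.02,-0.03,0,0],[-1,0.04,-0.06,0,0],[-1,0.06,-0.09,0,0],[-1,0.08,-0.12,0,0]]]'
python3 -m jog '[[[-1,0.02,-0.03,0,0],[-1,0.04,-0.06,0,0],[-1,0.0575,-0.0875,0,0],[-1,0.0575,-0.0875,0,0],[-1,0.0575,-0.0875,0,0]]]'
python3 -m jog '[[[-1,0,0,0,0],[-1,0,0,0,0]]]'
python3 - <<'E'
from h import *
t,o=snap("top");s,o=snap("scene");print(o["tool_pos"],o["tool_rot"],o["time"])
cs,ct=cam("scene"),cam("top")
f=cv2.imread('pics/f_s.png');ft=cv2.imread('pics/f_t.png')
# stand rim centre from outer ring extents (white) in the earlier clear views
for nm,im,c,roi in(("s",f,cs,(292,152,336,182)),("t",ft,ct,(155,158,182,196))):
    g=cv2.cvtColor(im,cv2.COLOR_BGR2GRAY)[roi[1]:roi[3],roi[0]:roi[2]]
    m=(g>130).astype(np.uint8);p=cv2.findNonZero(m)+np.array(roi[:2]);h=cv2.convexHull(p);e=cv2.fitEllipse(h);print(nm,e,onz(c,*e[0],.124))
save(np.hstack([cv2.resize(s[110:230,260:360],(400,480),interpolation=2),cv2.resize(s[160:235,200:262],(400,480),interpolation=2)]),'i.png')
E
```

```text
time: 19.03
tool_pos: [0.5236, 0.1442, 0.315]
tool_rot: [-3.141, 0.003, 0.431]
contact_force: [0.3, -0.9, -2.3]
opening: 0.0213
grip_force: 40.0
time: 19.45
tool_pos: [0.5391, 0.2479, 0.3143]
tool_rot: [-3.141, 0.004, 0.435]
contact_force: [-0.1, -0.6, -1.6]
opening: 0.021
grip_force: 40.0
time: 19.62
tool_pos: [0.5397, 0.2454, 0.316]
tool_rot: [3.141, 0.002, 0.431]
contact_force: [0.5, 0.3, -1.4]
opening: 0.0216
grip_force: 40.0
[0.53982051 0.24526277 0.31631595] [3.14133668e+00 1.01711018e-03 4.30221055e-01] 19.6667
s ((313.43145751953125, 168.51976013183594), (22.159343719482422, 28.51050567626953), 98.78362274169922) [0.54316534 0.2439022  0.124     ]
t ((173.71444702148438, 177.13548278808594), (29.21834373474121, 34.246002197265625), 5.6641974449157715) [0.536446   0.24867584 0.124     ]
```

View pics/i.png

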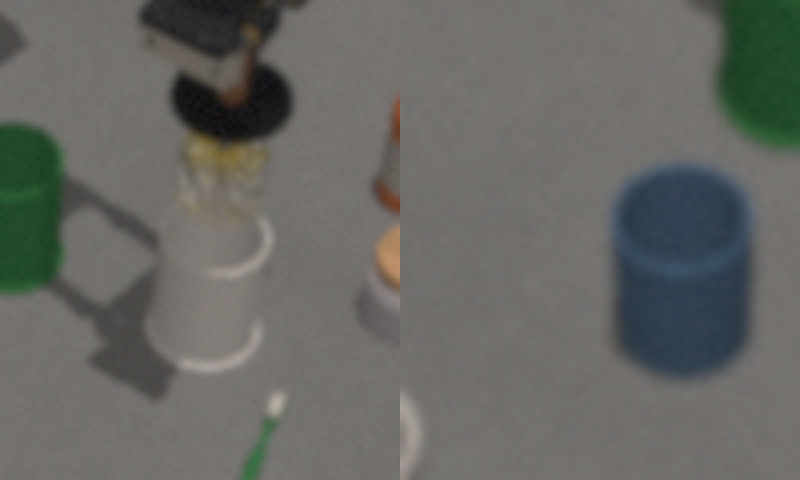

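Tumbler stands undisturbed at its place; brush upright above the stand. Lowering.

```bash
python3 -m jog '[[[-1,0.0005,-0.001,0.02,0],[-1,0.0005,-0.001,0.04,0],[-1,0.0005,-0.001,0.06,0],[-1,0.0005,-0.001,0.08,0],[-1,0.0005,-0.001,0.1,0]]]'
python3 -m jog '[[[-1,0,0,0.015,0],[-1,0,0,0.03,0],[-1,0,0,0.036,0],[-1,0,0,0.036,0],[-1,0,0,0.036,0]]]'
python3 -m jog '[[[-1,0,0,0.002,0],[-1,0,0,0.005,0],[-1,0,0,0.008,0],[-1,0,0,0.011,0],[-1,0,0,0.012,0]]]'
```

```text
time: 20.13
tool_pos: [0.54, 0.2466, 0.2161]
tool_rot: [3.141, -0.001, 0.43]
contact_force: [0.5, -0.2, -0.9]
opening: 0.021
grip_force: 40.0
time: 20.55
tool_pos: [0.5403, 0.2472, 0.1812]
tool_rot: [3.141, -0.0, 0.431]
contact_force: [0.4, -0.7, -1.2]
opening: 0.0211
grip_force: 40.0
time: 20.97
tool_pos: [0.5397, 0.2477, 0.1682]
tool_rot: [3.142, 0.001, 0.432]
contact_force: [-0.4, -0.2, -1.0]
opening: 0.0214
grip_force: 40.0
```

```bash
python3 -m jog '[[[-1,0,0,0.001,0],[-1,0,0,0.002,0],[-1,0,0,0.003,0],[-1,0,0,0.004,0],[-1,0,0,0.004,0]]]'
python3 -m jog '[[[-1,0,0,0.0005,0],[-1,0,0,0.001,0],[-1,0,0,0.001,0],[-1,0,0,0.001,0]]]'
```

```text
time: 21.38
tool_pos: [0.5398, 0.2477, 0.1645]
tool_rot: [3.142, 0.0, 0.432]
contact_force: [0.2, -0.2, -1.2]
opening: 0.0213
grip_force: 40.0
time: 21.72
tool_pos: [0.5399, 0.2477, 0.1637]
tool_rot: [3.142, 0.0, 0.432]
contact_force: [0.7, 0.1, -1.2]
opening: 0.0213
grip_force: 40.0
```

```bash
python3 -m jog '[[[-1,0,0,0.0004,0],[-1,0,0,0.0008,0],[-1,0,0,0.0008,0],[-1,0,0,0.0008,0]]]'
```

```text
time: 22.05
tool_pos: [0.54, 0.2477, 0.1636]
tool_rot: [3.141, -0.001, 0.432]
contact_force: [-1.5, -0.8, 6.2]
opening: 0.0211
grip_force: 40.0
```

```bash
python3 -m jog '[[[-1,0,0,-0.0006,0],[-1,0,0,-0.0006,0]]]' 10
python3 -m jog '[[[1,0,0,0,0],[1,0,0,0,0],[1,0,0,0,0],[1,0,0,0,0],[1,0,0,0,0]]]' 10
python3 -m jog '[[[1,0,0,-0.02,0],[1,0,0,-0.045,0],[1,0,0,-0.075,0],[1,0,0,-0.11,0],[1,0,0,-0.14,0]]]'
python3 -m jog '[[[1,-0.03,0.01,-0.02,0],[1,-0.06,0.02,-0.04,0],[1,-0.06,0.02,-0.04,0],[1,-0.06,0.02,-0.04,0]]]'
python3 - <<'E'
from h import *
s,o=snap("scene");w,o2=snap("wrist");print(o["tool_pos"],o["time"])
save(np.hstack([cv2.resize(s[110:230,200:360],(440,330),interpolation=2),cv2.resize(w,(360,330))]),'j.png')
E
```

```text
time: 22.22
tool_pos: [0.54, 0.2477, 0.1636]
tool_rot: [3.141, -0.0, 0.432]
contact_force: [-0.9, -0.5, 3.1]
opening: 0.0219
grip_force: 10.0
time: 22.63
tool_pos: [0.5399, 0.2477, 0.1633]
tool_rot: [3.142, 0.0, 0.432]
contact_force: [-0.2, 0.2, 0.8]
opening: 0.0505
grip_force: 0.0
time: 23.05
tool_pos: [0.5399, 0.2477, 0.3056]
tool_rot: [3.141, -0.001, 0.432]
contact_force: [-0.5, 0.1, -0.2]
opening: 0.084
grip_force: 0.0
time: 23.38
tool_pos: [0.4937, 0.204, 0.3454]
tool_rot: [3.141, -0.004, 0.431]
contact_force: [0.9, -0.4, -0.4]
opening: 0.0919
grip_force: 0.0
[0.49365143 0.20396488 0.34537272] 23.3833
```

View pics/j.png

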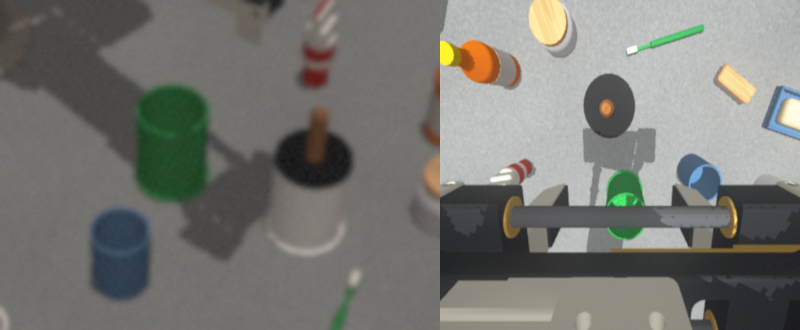

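The brush is seated upright with its collar flat on the stand's rim, the tumbler is standing in place, and the gripper is clear.

```bash
python3 -c "
from cell import robot
print(robot.hand_in())"
```

```text
the job is handed in; nothing more can be done
None
```

I scrubbed the blue tumbler with more than three full gentle strokes, returned the brush to its stand with the collar seated on the rim, and handed the job in at about 23 s; no verdict came back.

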